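# Move the red template carrier over the rail end stop and park it in the next rail's notch

## Task

Lift the red-knobbed template carrier over the yellow end stop of its rail, set it down gently on the plain stretch of the next rail just past that rail's own end stop, and slide it along the rail until its cross pin drops fully into the notch; then let go so that it hangs there straight. Never press or shove it hard against the rails (stay under 20 N), and leave the blue and green carriers, the screwdriver and the wood offcut alone.

Things in the scene. Friction and masses are not known exactly. Their poses are not given: they have to be found in the camera images.
- carrier_red: Carrier to move, about 0.25 kg (0.17 to 0.34). Origin: centre of its steel cross pin (8 mm diameter, 52 mm long, along x), which rests across both bars of a rail; z up, y along the rail. A 10 mm square stem runs from a knob above the pin down between the bars; from 58 to 118 mm below the origin a plywood template hangs, 12 mm thick (x), 76 mm wide (y). It swings freely about the pin.
- red_knob (a point): Centre of the red knob by which to grip the carrier: 24 x 24 mm, 34 mm tall, sides along the carrier's x and y, 55 mm straight above the pin centre.
- carrier_blue: Like the red carrier but with a blue knob; hangs near the outer end of rail_a. Leave it alone. Origin at its pin centre.
- carrier_green: Like the red carrier but with a green knob; hangs near the outer end of rail_b. Leave it alone. Origin at its pin centre.
- rail_a: First rail on a fixed stand; the red carrier hangs on it. Origin: under its inner end, centre line; x across, z up; it runs from y = 0 (towards rail_b) to y = -250 mm. Two steel bars 8 mm wide, 12 mm thick, centred at x = -14 and 14 mm (20 mm slot), running surface 150 mm above the origin. Posts and brackets stay lower than the bars and out of the slot.
- stop_a (a point): Top middle of rail_a's inner yellow end stop, to be lifted over: on both bars, 8 mm long (rail y = -8 to 0), 15 mm higher than the running surface; the slot between the bars stays open.
- rail_b: Next rail, built like rail_a (same bars, slot, 150 mm height), roughly in line 25 to 55 mm beyond it but a little shifted, turned and up to 10 mm raised. Origin: bottom of its stand under its inner end, centre line; it runs from y = 0 (towards rail_a) to y = +310 mm. Pin centre above the origin: 154 mm on the run, 147 mm down in the notch.
- stop_b (a point): Top middle of rail_b's inner yellow end stop, on both bars: rail y = 0 to 8 mm, 15 mm higher than the running surface, slot open as on rail_a.
- plain_run (a point): Where to set the carrier down: on the running surface, middle of the plain stretch of rail_b (its y = 8 to 78 mm), 45 mm from the inner end. Axes as rail_b.
- notch_zone (a point): Middle of the zone of rail_b where the notch may be. An aluminium strip is clamped there anywhere in its travel: the notch's middle lies within 30 mm along y either side of this point, not measured: find it by feel or eye. It crosses both bars, straight-sided, 12 mm long, 7 mm deep, yellow floor. A pin dragged under light load loses support there, then meets the far side.
- screwdriver: Screwdriver lying on the bench beside rail_a; leave alone.
- offcut: Wood offcut, 50 x 110 x 22 mm, lying beside rail_b; leave alone.

How it is judged:
On the way:
1. the red carrier is lifted over the end stop and rests on the plain stretch of the next rail (y of carrier_red in the frame of rail_b between 0.008 and 0.078 m and z of carrier_red in the frame of rail_b between 0.151 and 0.157 m and x of carrier_red in the frame of rail_b between -0.008 and 0.008 m and contact force between carrier_red and rail_b above 0.3 N), for 0.1 s.
At the end, for the whole second after the job is handed in: The red carrier hangs from the next rail with its pin down in the notch (pin centre 143.5 to 149 mm above the rail's origin, 85 to 162 mm along the rail and within 9 mm of its centre line), upright within 0.1 rad, its y axis within 0.2 rad of the rail's, at rest and released (y of carrier_red in the frame of rail_b between 0.085 and 0.162 m and z of carrier_red in the frame of rail_b between 0.1435 and 0.149 m and x of carrier_red in the frame of rail_b between -0.009 and 0.009 m and angle between carrier_red's own z axis and vertical below 0.1 rad and angle between the y axis of carrier_red and the y axis of rail_b, either way round below 0.2 rad and linear speed of carrier_red below 0.03 m/s and contact force between carrier_red and the fingers below 0.1 N); the robot touches nothing.
It fails at once if the red carrier is pressed or shoved against either rail with more than 20 N (contact force between carrier_red and rail_b above 20 N or contact force between carrier_red and rail_a above 20 N).
It fails at once if the blue or green carrier is moved more than 15 mm (distance of any of carrier_blue, carrier_green from where it was at the start of the episode above 0.015 m).
It fails at once if the screwdriver or the offcut is moved more than 20 mm (distance of any of screwdriver, offcut from where it was at the start of the episode above 0.02 m).
It fails at once if the robot touches the blue or green carrier with more than 3 N (contact force between any of the fingers, the arm and carrier_blue above 3 N or contact force between any of the fingers, the arm and carrier_green above 3 N).
It fails at once if the robot itself knocks against a rail with more than 20 N (contact force between any of the fingers, the arm and rail_a above 20 N or contact force between any of the fingers, the arm and rail_b above 20 N).
It also fails if it takes over 67 s, if anything falls off the work surface, if the arm or the gripper's body presses on something with over 40 N, if the wrist force passes 120 N, or if a joint passes its speed limit or range.

## Robot

A 6-joint arm with a two-finger parallel gripper is mounted at the origin on the work surface. World frame = base frame: x ahead of the robot, y to its left, z up, the work surface at z = 0. Lengths are in m, angles in rad, forces in N, time in s.
With the tool pointing down it reaches from about 0.3 to 0.875 m from the base axis. Payload 6.4 kg.
Tool frame: the origin (TCP) lies between the finger pads; the fingertips stand 19 mm ahead of it and the grasp point (between the pads) is the TCP; z points along the fingers, y is the direction in which the jaws open and shut (so a half turn about z gives the same grasp; the last joint's range is limited). The gripper opens to 85 mm and grips with 20 to 120 N. Pads are 22 mm wide; open, the fingers measure 114 mm over their backs; the gripper's body (76 mm by 85 mm) begins 54 mm behind the grasp point. The pads swing forward as they close: fully open they stand 13 mm farther back than shut.
Start: joints at [-1.489, 0.181, 1.607, -0, 1.354, -0.206], TCP at [0.163, -0.551, 0.25] pointing down, gripper open.
Joint ranges: [-2.99, 2.99], [-0.89, 2.07], [0.3, 2.58], [-1.14, 4.28], [0, 2.63], [-3.12, 3.12]. Speed limits (rad/s): [2.57, 2.57, 3.01, 3.14, 3.14, 3.14].

## Interface

Orientations are given as a unit quaternion [w, x, y, z].
In Python, from bench import * gives the robot as it stands.
- The arm moves only by the tool apply_moves, never from a script. Its argument "moves" is a list that holds one entry, the list of rows, each a list of 7 numbers: the shift along the tool's x, y, z in cm, then the turn, a rotation vector about the tool's x, y, z in rad, then the opening, from 0 (shut) to 1 (fully open). A call has 1 to 8 rows; each row is the pose to reach, as a shift and turn from the pose commanded when the call began, along the tool's axes at that moment; what a row does not reach only later rows make up. A row lasts 1/10 s, in which the tool goes at most 50 mm and 8.59 degrees, less where a joint would pass 70% of its speed; a pose out of reach is approached as far as the arm can. A call with a gripper value outside its range is refused whole. The fingers move at their own pace and stop on an object; the grip force is fixed at half the most. Time passes only in rows, so rows that repeat a pose let the fingers close. It gives the time, the measured TCP pose, the force and the opening at its end, in the units of the state.
- get_obs(): the state, without advancing time (a new reading comes with each control period).
- camera(name): name is "side" or "top" or "wrist"; returns the picture (384x512x3 uint8, red, green, blue); there is no depth.
- get_calibration(name): a dict with "vertical_fov" (degrees; the focal length in pixels is half the picture's height over the tangent of half this angle, whatever the lens; pixels are square), "cx", "cy" (the principal point, pixels), "k1" (the pictures are not rectified: a ray, as slopes to the right and down, at radius r is drawn at 1 + k1 r^2 times it, then the intrinsics apply), "R" (3x3) and "t" (3): a world point X has camera coordinates R X + t. Camera axes: x right, y down, z forward; pixel columns grow to the right and rows downward; lengths in m; the calibration is good to about 2 mm. A picture is of the moment at which its call begins: read the wrist's pose just before it. get_calibration takes no time and is no camera call; for the wrist camera it gives the pose at the moment of the call.
- hand_in(): hands the job in, once; it reports no verdict.
The state is a dict: "time_s": time; "q": joint angles; "dq": joint speeds; "joint_efforts": joint torques, N m; "eef_pos": TCP position; "eef_rot": TCP orientation; "wrist_force": force on the tool from outside, world axes, zero at the start; "torque": the same for the moment, N m; "opening": opening from 0.0 (shut) to 1.0 (fully open).
Only numpy, scipy, OpenCV 4.12 (cv2) and the standard library are available. Lean on these libraries where they do the work, as an engineer would, in place of code of your own. Each camera call takes 0.05 s, during which the arm holds its last target. There are 200 camera calls.

## Working session

There is one attempt and no reset: what is moved stays moved. The work goes in short steps, Python scripts to look and compute and a tool call to move; the robot and the scene stay as the last step left them, time stands still between calls to the robot, and variables do not carry over. Pictures are saved under pics/ and viewed, about 8 in all and at most 12, crops included, and the job is handed in when it is done.

Besides the shell and the picture viewer there is one more tool, called after "Call:" by a JSON object that holds its "name" and its "arguments", one argument or row to a line. apply_moves: Moves the arm, as the interface text tells. Its arguments: {"type":"object","properties":{"moves":{"type":"array","items":{"type":"array","items":{"type":"array","items":{"type":"number"}}}}},"required":["moves"]}

```bash
mkdir -p pics
cat > h.py <<'E'
from bench import *
import numpy as np, cv2
def snap(n,f):
    c=get_calibration(n); im=camera(n); cv2.imwrite(f'pics/{f}.png',cv2.cvtColor(im,cv2.COLOR_RGB2BGR)); np.savez(f'pics/{f}.npz',**{k:np.array(v) for k,v in c.items()}); return im,c
def ld(f): return cv2.cvtColor(cv2.imread(f'pics/{f}.png'),cv2.COLOR_BGR2RGB),dict(np.load(f'pics/{f}.npz'))
def ray(c,uv):
    f=192/np.tan(np.radians(float(c['vertical_fov']))/2); d=(np.array(uv,float)-[c['cx'],c['cy']])/f
    s=d.copy()
    for _ in range(20): s=d/(1+float(c['k1'])*(s@s))
    R=np.array(c['R']);t=np.array(c['t']); v=R.T@np.r_[s,1]
    return -R.T@t,v/np.linalg.norm(v)
def onz(c,uv,z):
    o,v=ray(c,uv); return o+v*(z-o[2])/v[2]
def proj(c,X):
    f=192/np.tan(np.radians(float(c['vertical_fov']))/2); p=np.array(c['R'])@X+np.array(c['t']); s=p[:2]/p[2]
    return s*(1+float(c['k1'])*(s@s))*f+[float(c['cx']),float(c['cy'])]
def tri(*cu):
    A=np.zeros((3,3));b=np.zeros(3)
    for c,uv in cu:
        o,v=ray(c,uv);P=np.eye(3)-np.outer(v,v);A+=P;b+=P@o
    X=np.linalg.solve(A,b); return X,[proj(c,X)-uv for c,uv in cu]
E
python3 - <<'E'
from h import *
for n in("top","side","wrist"):
    im,c=snap(n,n+'0'); print(n,-np.array(c['R']).T@np.array(c['t']),np.array(c['R'])[2],c['vertical_fov'])
print(get_obs())
a=[cv2.imread(f'pics/{n}0.png') for n in("top","side","wrist")]
E
```

```text
top [0.56305906 0.03728432 0.9767652 ] [ 0.05922912 -0.00661799 -0.99822248] 50.35384828179035
side [ 0.59375632 -0.98523272  0.80770098] [ 0.0215308   0.8387224  -0.54413341] 44.385724778367766
wrist [ 0.2274082  -0.53186559  0.37276706] [-0.25655045 -0.07392318 -0.96369976] 70.70238230226988
{'time_s': 0.15, 'q': array([-1.48932971e+00,  1.81381717e-01,  1.60775738e+00, -4.96483919e-06,
        1.35382748e+00, -2.06313729e-01]), 'dq': array([-0.00150789, -0.0025382 , -0.00295078, -0.00129092,  0.00106669,
       -0.00092376]), 'joint_efforts': array([ 1.79109167e-03, -4.45261824e+01, -3.51691961e+01, -1.85979602e-04,
        5.86913957e-03, -1.63717505e-05]), 'eef_pos': array([ 0.16317391, -0.55094735,  0.24959485]), 'eef_rot': array([-6.85773212e-04,  9.89665347e-01,  1.43394659e-01,  4.04355117e-05]), 'wrist_force': array([-0.00798741, -0.16192117,  0.27188245]), 'torque': array([-0.00797371, -0.03164423, -0.00086818]), 'opening': 0.9996408442929858}
```

View pics/top0.png

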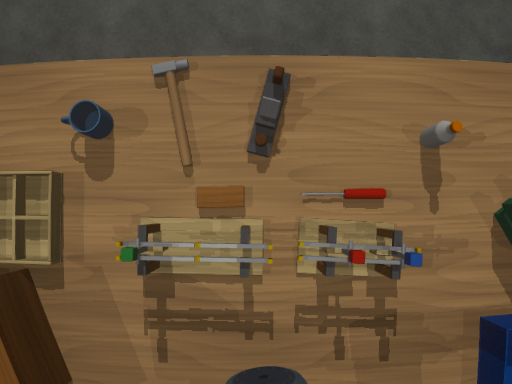

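View pics/side0.png

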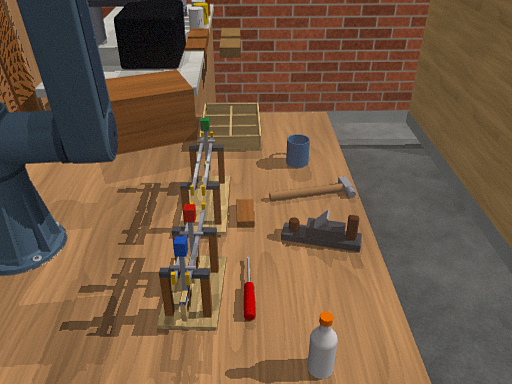

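The top view shows the red knob at (357,257), blue at (414,260), green at (128,254). Stop_a's yellow marks are at x≈300, stop_b's at x≈270, and the notch's yellow floor at x≈197. The side view shows the same scene lengthwise. Next I measure blobs by colour.

```bash
cat >> h.py <<'E'
def blobs(im,col,amin=4,roi=None):
    hsv=cv2.cvtColor(im,cv2.COLOR_RGB2HSV); H,S,V=[hsv[...,i].astype(int) for i in range(3)]
    m={'red':((H<6)|(H>174))&(S>190)&(V>70),'blue':(H>108)&(H<128)&(S>150)&(V>60),'green':(H>50)&(H<80)&(S>150)&(V>40),'yellow':(H>18)&(H<32)&(S>200)&(V>110)}[col]
    n,l,s,c=cv2.connectedComponentsWithStats(m.astype('uint8'),connectivity=8)
    return [(np.round(c[i],1),s[i][:5]) for i in range(1,n) if s[i][4]>=amin]
E
python3 - <<'E'
from h import *
for n in('top0','side0'):
    im,c=ld(n)
    for col in('red','yellow','blue','green'):
        for ce,s in blobs(im,col): 
            z={'yellow':.162}.get(col,.226)
            print(n,col,ce,s, onz(c,ce,z).round(4))
E
```

```text
top0 red [365.1 193.4] [344 189  42  10 384] [ 0.5937 -0.1705  0.226 ]
top0 red [357.  256.3] [349 250  16  14 192] [ 0.4774 -0.1533  0.226 ]
top0 yellow [117.8 243.4] [116 241   5   5  16] [0.4991 0.3119 0.162 ]
top0 yellow [197.  244.5] [195 243   5   4  20] [0.4972 0.1506 0.162 ]
top0 yellow [300.5 243.5] [299 242   4   4  16] [ 0.4976 -0.0556  0.162 ]
top0 yellow [269.8 246.3] [268 244   4   5  15] [0.4927 0.0056 0.162 ]
top0 yellow [418.5 249.5] [417 248   4   4  16] [ 0.4807 -0.2984  0.162 ]
top0 yellow [117.6 257.2] [116 255   4   5  18] [0.4713 0.3124 0.162 ]
top0 yellow [299.6 257.8] [298 255   4   6  19] [ 0.4691 -0.0535  0.162 ]
top0 yellow [197.  258.5] [195 257   5   4  20] [0.4693 0.1507 0.162 ]
top0 yellow [269.5 261. ] [268 259   4   5  20] [0.4635 0.0065 0.162 ]
top0 blue [415.2 259. ] [407 253  15  13 154] [ 0.4695 -0.2653  0.226 ]
top0 blue [504.4 334.3] [481 314  31  59 505] [ 0.3121 -0.4556  0.226 ]
top0 blue [479.8 353.1] [479 349   2   8  10] [ 0.2789 -0.402   0.226 ]
top0 blue [479. 361.] [479 359   1   5   5] [ 0.2628 -0.4011  0.226 ]
top0 blue [478.7 372.3] 
[... 723 characters left out ...]
 185   4   2   7] [0.4907 0.0261 0.162 ]
side0 yellow [203.1 190.8] [202 188   3   7  16] [0.4933 0.0019 0.162 ]
side0 yellow [191.3 202.6] [190 202   4   2   7] [ 0.4682 -0.0492  0.162 ]
side0 yellow [203.4 205.8] [202 203   4   7  17] [ 0.4981 -0.0635  0.162 ]
side0 yellow [173.1 278. ] [171 272   6  13  52] [ 0.4544 -0.3069  0.162 ]
side0 yellow [187.2 278.2] [185 272   5  13  48] [ 0.482  -0.3082  0.162 ]
side0 blue [180.3 245.8] [173 236  15  21 237] [ 0.4718 -0.2868  0.226 ]
side0 blue [187.  294.5] [187 293   1   4   4] [ 0.4963 -0.4144  0.226 ]
side0 green [204.9 119.3] [201 118   8   6  27] [0.4843 0.2872 0.226 ]
side0 green [201.1 126.4] [201 124   2   6   7] [0.4764 0.2394 0.226 ]
```

Call:
{"name": "apply_moves", "arguments": {
  "moves": [
    [[0,0,-5,0,0,-0.15,1],[0,0,-10,0,0,-0.3,1],[4,-2.8,-10,0,0,-0.45,1],[8,-5.6,-10,0,0,-0.6,1],[12,-8.4,-10,0,0,-0.75,1],[16,-11.2,-10,0,0,-0.9,1],[20,-14,-10,0,0,-1.05,1],[24,-16.8,-10,0,0,-1.2,1]]
  ]
}}

```text
time_s: 0.95
eef_pos: [0.3464, -0.3204, 0.3502]
eef_rot: [0.0, 0.734, 0.679, 0.0]
wrist_force: [1.4, 0.4, 0.2]
opening: 1.0
```

```bash
cat >> h.py <<'E'
from scipy.spatial.transform import Rotation as Ro
def pose():
    o=get_obs(); q=o['eef_rot']; return np.array(o['eef_pos']),Ro.from_quat([q[1],q[2],q[3],q[0]]).as_matrix(),o
def plan(target,yaw_xaxis=None):
    p,R,o=pose(); d=R.T@(np.array(target)-p)*100
    print('t',round(o['time_s'],2),'pos',p.round(4),'xyaw',round(np.degrees(np.arctan2(R[1,0],R[0,0])),2),'tilt',R[:,2].round(3),'F',o['wrist_force'].round(2),'op',round(o['opening'],3))
    print('shift cm',d.round(2))
    if yaw_xaxis is not None:
        y=np.radians(yaw_xaxis);W=np.c_[[np.cos(y),np.sin(y),0],[np.sin(y),-np.cos(y),0],[0,0,-1]]
        print('rotvec',Ro.from_matrix(R.T@W).as_rotvec().round(4))
E
python3 - <<'E'
from h import *
a=[ld(n)[1] for n in('top0','side0')]
for n,u,v in(('redtop-ish',[357,256.3],[188.9,212.4]),('stopb L',[269.5,261],[191.8,188.5]),('stopb R',[269.8,246.3],[203,188]),('stopa R',[300.5,243.5],[203.4,205])):
    X,e=tri((a[0],u),(a[1],v)); print(n,X.round(4),np.round(e,1).tolist())
plan([.477,-.154,.35],86)
E
```

```text
redtop-ish [ 0.4756 -0.1571  0.2108] [[0.0, 0.0], [0.0, 0.0]]
stopb L [0.4645 0.0067 0.1663] [[-0.0, -0.3], [-0.2, -0.0]]
stopb R [0.4932 0.0059 0.1678] [[0.0, 0.0], [0.0, 0.0]]
stopa R [ 0.4974 -0.0559  0.1591] [[-0.0, -0.0], [-0.0, -0.0]]
t 0.95 pos [ 0.3464 -0.3204  0.3502] xyaw 85.57 tilt [ 0.  0. -1.] F [1.37 0.41 0.23] op 1.0
shift cm [17.59 11.74  0.02]
rotvec [ 0.0001 -0.0001 -0.0075]
```

Call:
{"name": "apply_moves", "arguments": {
  "moves": [
    [[4,2.7,0,0,0,0,1],[8,5.4,0,0,0,0,1],[12,8.1,0,0,0,0,1],[15.5,10.6,0,0,0,0,1],[17.2,11.8,0,0,0,0,1],[17.2,11.8,0,0,0,0,1],[17.2,11.8,0,0,0,0,1]]
  ]
}}

```text
time_s: 1.65
eef_pos: [0.4774, -0.1603, 0.35]
eef_rot: [-0.0, 0.735, 0.678, -0.0]
wrist_force: [-0.4, -0.4, 0.2]
opening: 0.998
```

Run:
```python
from h import *
plan([.477,-.157,.35],86)
im,c=snap('wrist','w1')
for col in('red','yellow','blue'):
    for ce,s in blobs(im,col): print(col,ce,s,onz(c,ce,{'yellow':.165}.get(col,.226)).round(4))
```

```text
t 1.65 pos [ 0.4774 -0.1603  0.35  ] xyaw 85.32 tilt [-0.001  0.    -1.   ] F [-0.36 -0.41  0.2 ] op 0.998
shift cm [ 0.33 -0.06 -0.  ]
rotvec [-0.0009  0.     -0.0118]
red [330.7 183.6] [324 156  14  55 677] [ 0.5471 -0.1651  0.226 ]
red [254.4 176.8] [243 163  23  28 603] [ 0.4757 -0.1527  0.226 ]
blue [255.9 275.1] [246 257  21  34 614] [ 0.4686 -0.2582  0.226 ]
blue [ 91.2 362.5] [  60  336   59   48 1328] [ 0.2672 -0.36    0.226 ]
```

View pics/w1.png

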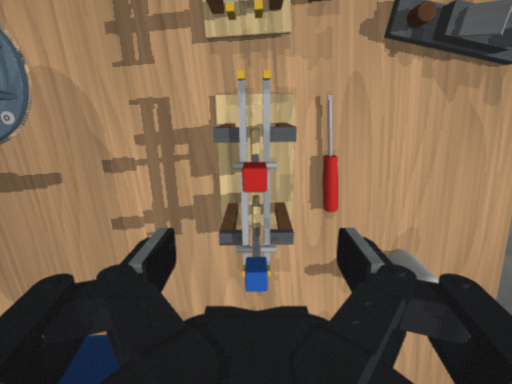

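Run:
```python
from h import *
im,c=ld('w1')
e=onz(c,[254.5,190.8],.226); print('back top edge',e.round(4), onz(c,[243,180],.226).round(4),onz(c,[266,180],.226).round(4))
for p in([234,165],[277,165]): print('pin end',onz(c,p,.154).round(4))
for p in([240.5,75],[267,75]): print('stopa top',onz(c,p,.165).round(4))
plan([.476,-.157,.209],86)
```

```text
back top edge [ 0.4747 -0.1664  0.226 ] [ 0.4647 -0.155   0.226 ] [ 0.4863 -0.1567  0.226 ]
pin end [ 0.4506 -0.1537  0.154 ]
pin end [ 0.502  -0.1578  0.154 ]
stopa top [ 0.4684 -0.0553  0.165 ]
stopa top [ 0.4965 -0.0576  0.165 ]
t 1.7 pos [ 0.4771 -0.1609  0.35  ] xyaw 85.24 tilt [-0.001 -0.    -1.   ] F [-0.15 -0.69 -0.73] op 0.996
shift cm [ 0.38 -0.13 14.1 ]
rotvec [-0.0008  0.0001 -0.0132]
```

Call:
{"name": "apply_moves", "arguments": {
  "moves": [
    [[0.5,-0.15,4,0,0,0,0.7],[0.5,-0.15,8,0,0,0,0.6],[0.5,-0.15,11.5,0,0,0,0.55],[0.5,-0.15,13.2,0,0,0,0.5],[0.5,-0.15,14.0,0,0,0,0.5],[0.5,-0.15,14.0,0,0,0,0.5],[0.5,-0.15,14.0,0,0,0,0.5]]
  ]
}}

```text
time_s: 2.4
eef_pos: [0.4768, -0.1564, 0.2115]
eef_rot: [0.001, 0.736, 0.677, 0.0]
wrist_force: [-0.2, 0.1, -0.0]
opening: 0.502
```

Run:
```python
from h import *
plan([.4757,-.1555,.209],85.4)
im,c=snap('wrist','w2')
for ce,s in blobs(im,'red'): print(ce,s)
```

```text
t 2.4 pos [ 0.4768 -0.1564  0.2115] xyaw 85.18 tilt [ 0.002 -0.001 -1.   ] F [-0.24  0.15 -0.02] op 0.502
shift cm [ 0.08 -0.12  0.25]
rotvec [ 0.0016  0.0009 -0.0038]
[359.6 214.4] [ 349  177   21   76 1346]
[254.  250.9] [ 228  215   52   69 3123]
```

View pics/w2.png

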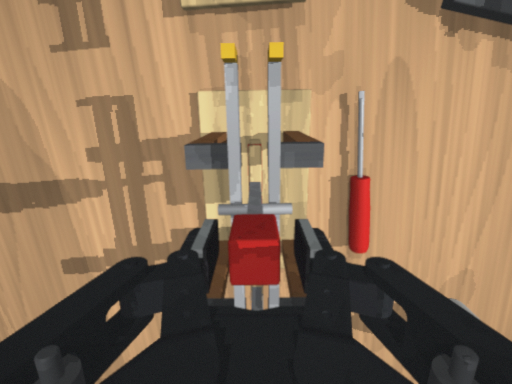

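The view shows the knob centred between the pads, and the pin square to the rail. Next I close.

Call:
{"name": "apply_moves", "arguments": {
  "moves": [
    [[0.05,-0.05,0.2,0,0,0,0.4],[0.05,-0.05,0.2,0,0,0,0.3],[0.05,-0.05,0.2,0,0,0,0.2],[0.05,-0.05,0.2,0,0,0,0.1],[0.05,-0.05,0.2,0,0,0,0.1],[0.05,-0.05,0.2,0,0,0,0.1]]
  ]
}}

```text
time_s: 3.05
eef_pos: [0.4762, -0.155, 0.209]
eef_rot: [0.0, 0.736, 0.677, 0.0]
wrist_force: [-1.7, 0.5, 6.4]
opening: 0.271
```

Run:
```python
from h import *
plan([.4757,-.1555,.209],85.4)
```

```text
t 3.05 pos [ 0.4762 -0.155   0.209 ] xyaw 85.25 tilt [ 0.001 -0.001 -1.   ] F [-1.72  0.47  6.43] op 0.271
shift cm [-0.05 -0.05 -0.  ]
rotvec [ 0.0007  0.0005 -0.0026]
```

Call:
{"name": "apply_moves", "arguments": {
  "moves": [
    [[0,0,-0.3,0,0,0,0.1],[0,0,-0.8,0,0,0,0.1],[0,0,-1.6,0,0,0,0.1],[0,0,-2.5,0,0,0,0.1],[0,0,-3.2,0,0,0,0.1],[0,0,-3.2,0,0,0,0.1],[0,0,-3.2,0,0,0,0.1]]
  ]
}}

```text
time_s: 3.75
eef_pos: [0.4761, -0.1549, 0.2405]
eef_rot: [0.0, 0.736, 0.677, 0.0]
wrist_force: [0.8, 0.7, -3.3]
opening: 0.274
```

Run:
```python
from h import *
plan([.4825,-.055,.241],85.4)
plan([.4788,.006,.241],88.8)
```

```text
t 3.75 pos [ 0.4761 -0.1549  0.2405] xyaw 85.25 tilt [ 0. -0. -1.] F [ 0.85  0.71 -3.28] op 0.274
shift cm [10.01 -0.19 -0.05]
rotvec [ 0.0005  0.0002 -0.0027]
t 3.75 pos [ 0.4761 -0.1549  0.2405] xyaw 85.25 tilt [ 0. -0. -1.] F [ 0.85  0.71 -3.28] op 0.274
shift cm [16.06 -1.06 -0.05]
rotvec [ 0.0005  0.0003 -0.062 ]
```

Call:
{"name": "apply_moves", "arguments": {
  "moves": [
    [[1,-0.02,0,0,0,0,0.1],[3,-0.05,0,0,0,0,0.1],[5,-0.1,0,0,0,0,0.1],[7,-0.12,0,0,0,0,0.1],[8.5,-0.15,0,0,0,0,0.1],[9,-0.17,0,0,0,0,0.1],[9,-0.17,0,0,0,0,0.1],[9,-0.17,0,0,0,0,0.1]]
  ]
}}

```text
time_s: 4.55
eef_pos: [0.4818, -0.0654, 0.2403]
eef_rot: [0.0, 0.736, 0.677, -0.0]
wrist_force: [0.6, 0.5, -3.2]
opening: 0.274
```

Run:
```python
from h import *
plan([.4788,.006,.241],88.8)
im,c=snap('wrist','w3')
for ce,s in blobs(im,'yellow',8): print(ce,s,'b',onz(c,ce,.171).round(4),'floor',onz(c,ce,.149).round(4))
im,c=snap('top','t3')
```

```text
t 4.55 pos [ 0.4818 -0.0654  0.2403] xyaw 85.25 tilt [-0. -0. -1.] F [ 0.64  0.48 -3.24] op 0.274
shift cm [ 7.09 -0.89 -0.08]
rotvec [-0.      0.0004 -0.062 ]
```

View pics/w3.png

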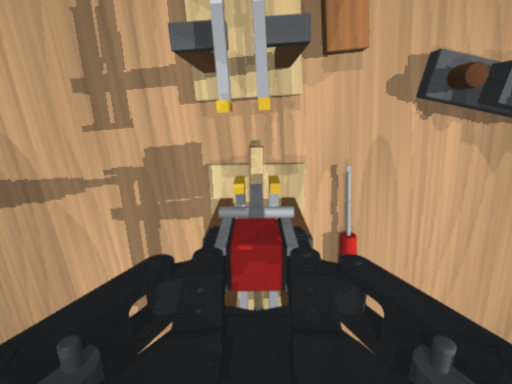

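Run:
```python
from h import *
def yb(f):
    im,c=ld(f); hsv=cv2.cvtColor(im,cv2.COLOR_RGB2HSV)
    m=cv2.inRange(hsv,(18,200,110),(32,255,255)); n,l,s,ce=cv2.connectedComponentsWithStats(m)
    return c,[(ce[i].round(1).tolist(),s[i][:5].tolist()) for i in range(1,n) if s[i][4]>12]
cs={}
for f in('w1','w3'):
    cs[f],b=yb(f); print(f,b)
im,c=ld('w3'); print(cv2.cvtColor(im,cv2.COLOR_RGB2HSV)[98:112,[224,264]].tolist())
for p in([224,106],[264,103]):
    for z in(.165,.171): print(z,onz(c,p,z).round(4))
```

```text
w1 []
w3 []
[[[102, 7, 172], [23, 181, 220]], [[21, 40, 185], [23, 194, 222]], [[23, 151, 221], [23, 192, 223]], [[23, 190, 228], [23, 192, 223]], [[24, 192, 228], [23, 195, 222]], [[24, 193, 227], [23, 193, 222]], [[23, 193, 222], [23, 193, 223]], [[23, 192, 222], [23, 193, 223]], [[23, 194, 222], [23, 193, 223]], [[23, 192, 222], [23, 193, 223]], [[23, 194, 222], [23, 193, 222]], [[23, 193, 222], [21, 177, 213]], [[23, 192, 223], [18, 130, 173]], [[23, 187, 219], [15, 108, 166]]]
0.165 [0.4644 0.0068 0.165 ]
0.171 [0.4651 0.0067 0.171 ]
0.165 [0.4927 0.0065 0.165 ]
0.171 [0.4925 0.0064 0.171 ]
```

Call:
{"name": "apply_moves", "arguments": {
  "moves": [
    [[0.8,-0.02,0,0,0,0,0.1],[1.9,-0.04,0,0,0,0,0.1],[3.3,-0.35,0,0,0,-0.02,0.1],[4.8,-0.67,0,0,0,-0.045,0.1],[6.2,-0.88,0,0,0,-0.06,0.1],[8,-0.95,0,0,0,-0.062,0.1],[9.8,-1.06,0,0,0,-0.062,0.1],[11.0,-1.14,0,0,0,-0.062,0.1]]
  ]
}}

```text
time_s: 5.45
eef_pos: [0.4792, 0.0476, 0.2403]
eef_rot: [-0.0, 0.714, 0.7, 0.0]
wrist_force: [0.1, 0.1, -3.1]
opening: 0.278
```

Call:
{"name": "apply_moves", "arguments": {
  "moves": [
    [[0,0,0,0,0,0,0.1],[0,0,0.3,0,0,0,0.1],[0,0,0.7,0,0,0,0.1],[0,0,1.1,0,0,0,0.1],[0,0,1.4,0,0,0,0.1],[0,0,1.4,0,0,0,0.1]]
  ]
}}

```text
time_s: 6.05
eef_pos: [0.4791, 0.0452, 0.2255]
eef_rot: [-0.001, 0.715, 0.699, -0.0]
wrist_force: [0.6, -0.3, -3.7]
opening: 0.271
```

Run:
```python
from h import *
plan([.4797,.047,.215],88.8)
im,c=snap('wrist','w4'); hsv=cv2.cvtColor(im,cv2.COLOR_RGB2HSV)
m=cv2.inRange(hsv,(18,150,110),(32,255,255)); n,l,s,ce=cv2.connectedComponentsWithStats(m)
for i in range(1,n):
    if s[i][4]>12: print(ce[i].round(1),s[i],onz(c,ce[i],.148).round(4))
```

```text
t 6.05 pos [0.4791 0.0452 0.2255] xyaw 88.76 tilt [-0.001  0.    -1.   ] F [ 0.64 -0.28 -3.68] op 0.271
shift cm [0.18 0.06 1.05]
rotvec [-0.0014 -0.0001 -0.0008]
[236.2  48.3] [231  40  12  18 193] [0.4672 0.1537 0.148 ]
[278.   48.4] [272  40  13  18 184] [0.4955 0.1531 0.148 ]
[247.3 302.1] [244 297   8  11  61] [ 0.4688 -0.0487  0.148 ]
[277.1 301.8] [275 298   6   7  21] [ 0.495  -0.0489  0.148 ]
```

View pics/w4.png

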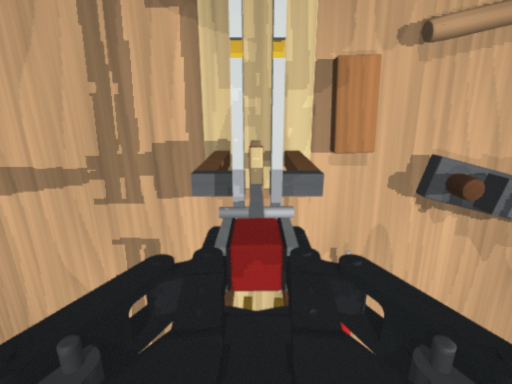

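Image: pin centred over the slot, with the notch's yellow floor at (236,48) and (278,48), world y≈0.153. Next I lower by feel.

Call:
{"name": "apply_moves", "arguments": {
  "moves": [
    [[0,0,0.3,0,0,0,0.1],[0,0,0.6,0,0,0,0.1],[0,0,0.7,0,0,0,0.1],[0,0,0.7,0,0,0,0.1]]
  ]
}}

```text
time_s: 6.5
eef_pos: [0.4795, 0.0455, 0.2192]
eef_rot: [-0.0, 0.714, 0.7, -0.0]
wrist_force: [0.2, 0.4, -3.7]
opening: 0.273
```

Call:
{"name": "apply_moves", "arguments": {
  "moves": [
    [[0,0,0.1,0,0,0,0.1],[0,0,0.15,0,0,0,0.1],[0,0,0.15,0,0,0,0.1]]
  ]
}}

```text
time_s: 6.8
eef_pos: [0.4797, 0.0455, 0.2188]
eef_rot: [0.0, 0.714, 0.7, 0.0]
wrist_force: [-2.8, 1.2, 5.0]
opening: 0.271
```

Call:
{"name": "apply_moves", "arguments": {
  "moves": [
    [[0,0,-0.05,0,0,0,0.1],[0,0,-0.07,0,0,0,0.1],[0,0,-0.07,0,0,0,0.1],[0,0,-0.07,0,0,0,0.1]]
  ]
}}

```text
time_s: 7.2
eef_pos: [0.4797, 0.0455, 0.2188]
eef_rot: [0.0, 0.714, 0.7, 0.0]
wrist_force: [-2.8, 0.0, 4.3]
opening: 0.273
```

Call:
{"name": "apply_moves", "arguments": {
  "moves": [
    [[0,0,-0.05,0,0,0,0.1],[0,0,-0.08,0,0,0,0.1],[0,0,-0.08,0,0,0,0.1],[0,0,-0.08,0,0,0,0.1]]
  ]
}}

```text
time_s: 7.6
eef_pos: [0.4795, 0.0455, 0.219]
eef_rot: [-0.0, 0.715, 0.7, -0.0]
wrist_force: [0.8, 0.7, -2.9]
opening: 0.275
```

Run:
```python
from h import *
plan([.4817,.1525,.2188],88.8)
```

```text
t 7.6 pos [0.4795 0.0455 0.219 ] xyaw 88.79 tilt [-0.  0. -1.] F [ 0.85  0.71 -2.94] op 0.275
shift cm [ 1.07e+01 -1.00e-02  2.00e-02]
rotvec [-0.0001 -0.     -0.0001]
```

Call:
{"name": "apply_moves", "arguments": {
  "moves": [
    [[0,0,0.06,0,0,0,0.1],[1,0,0.06,0,0,0,0.1],[2.5,0,0.06,0,0,0,0.1],[4,0,0.06,0,0,0,0.1],[5.5,0,0.06,0,0,0,0.1],[7,0,0.06,0,0,0,0.1],[8.2,0,0.06,0,0,0,0.1],[8.5,0,0.06,0,0,0,0.1]]
  ]
}}

```text
time_s: 8.4
eef_pos: [0.4811, 0.1318, 0.2187]
eef_rot: [-0.0, 0.714, 0.7, -0.0]
wrist_force: [-0.1, -2.1, -0.3]
opening: 0.271
```

Run:
```python
from h import *
plan([.4817,.1525,.2188],88.8)
im,c=snap('wrist','w5'); hsv=cv2.cvtColor(im,cv2.COLOR_RGB2HSV)
m=cv2.inRange(hsv,(18,150,110),(32,255,255)); n,l,s,ce=cv2.connectedComponentsWithStats(m)
for i in range(1,n):
    if s[i][4]>12: print(ce[i].round(1),s[i],onz(c,ce[i],.153).round(4))
```

```text
t 8.4 pos [0.4811 0.1318 0.2187] xyaw 88.88 tilt [-0.  0. -1.] F [-0.09 -2.07 -0.35] op 0.271
shift cm [ 2.07  0.02 -0.01]
rotvec [-0.0001 -0.      0.0014]
[237.2 180.1] [232 174  11  13 137] [0.4673 0.1512 0.153 ]
[276. 180.] [271 174  11  13 142] [0.4952 0.1508 0.153 ]
```

View pics/w5.png

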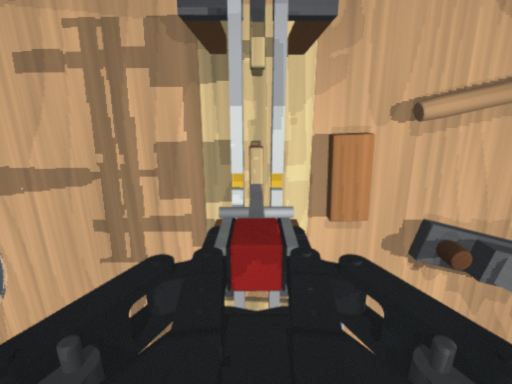

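Run:
```python
from h import *
im,c=ld('w5')
for p in([257,211.5],[257,207],[257,216]): print('pin',onz(c,p,.164).round(4))
for r in(173.5,187): print('edge floor',onz(c,[276,r],.153).round(4),'at surf',onz(c,[276,r],.160).round(4))
```

```text
pin [0.4812 0.1311 0.164 ]
pin [0.4813 0.1344 0.164 ]
pin [0.4811 0.1277 0.164 ]
edge floor [0.4953 0.1556 0.153 ] at surf [0.4948 0.1572 0.16  ]
edge floor [0.4953 0.1456 0.153 ] at surf [0.4948 0.1476 0.16  ]
```

Call:
{"name": "apply_moves", "arguments": {
  "moves": [
    [[0.6,0,0,0,0,0,0.1],[1.2,0,0,0,0,0,0.1],[1.7,0,0,0,0,0,0.1],[2.0,0,0,0,0,0,0.1],[2.0,0,0,0,0,0,0.1]]
  ]
}}

```text
time_s: 8.95
eef_pos: [0.4814, 0.151, 0.2183]
eef_rot: [-0.0, 0.714, 0.7, -0.0]
wrist_force: [0.3, 0.2, -2.9]
opening: 0.275
```

Call:
{"name": "apply_moves", "arguments": {
  "moves": [
    [[0,0,0.05,0,0,0,0.1],[0,0,0.1,0,0,0,0.1],[0,0,0.1,0,0,0,0.1]]
  ]
}}

```text
time_s: 9.25
eef_pos: [0.4816, 0.1504, 0.2174]
eef_rot: [-0.0, 0.715, 0.7, -0.0]
wrist_force: [0.4, -1.0, -3.7]
opening: 0.267
```

Call:
{"name": "apply_moves", "arguments": {
  "moves": [
    [[0.1,0,0.05,0,0,0,0.1],[0.1,0,0.15,0,0,0,0.1],[0.1,0,0.3,0,0,0,0.1],[0.1,0,0.3,0,0,0,0.1]]
  ]
}}

```text
time_s: 9.65
eef_pos: [0.4816, 0.1515, 0.2144]
eef_rot: [-0.0, 0.714, 0.7, -0.0]
wrist_force: [1.0, -0.7, -3.6]
opening: 0.27
```

Call:
{"name": "apply_moves", "arguments": {
  "moves": [
    [[0,0,0.1,0,0,0,0.1],[0,0,0.17,0,0,0,0.1],[0,0,0.17,0,0,0,0.1]]
  ]
}}

```text
time_s: 9.95
eef_pos: [0.4816, 0.1515, 0.2128]
eef_rot: [-0.0, 0.714, 0.7, -0.0]
wrist_force: [-0.6, -0.5, -3.1]
opening: 0.275
```

Call:
{"name": "apply_moves", "arguments": {
  "moves": [
    [[0,0,0.05,0,0,0,0.1],[0,0,0.08,0,0,0,0.1],[0,0,0.08,0,0,0,0.1]]
  ]
}}

```text
time_s: 10.25
eef_pos: [0.4817, 0.1515, 0.2122]
eef_rot: [-0.0, 0.715, 0.7, -0.0]
wrist_force: [0.4, 0.5, -2.7]
opening: 0.267
```

Call:
{"name": "apply_moves", "arguments": {
  "moves": [
    [[0,0,0.04,0,0,0,0.1],[0,0,0.04,0,0,0,0.3],[0,0,0.04,0,0,0,0.35],[0,0,0.04,0,0,0,0.4],[0,0,0.04,0,0,0,0.5],[0,0,0.04,0,0,0,0.6],[0,0,0.04,0,0,0,0.6]]
  ]
}}

```text
time_s: 10.95
eef_pos: [0.4818, 0.1515, 0.2119]
eef_rot: [0.0, 0.714, 0.7, 0.0]
wrist_force: [0.2, -0.1, 0.2]
opening: 0.602
```

Call:
{"name": "apply_moves", "arguments": {
  "moves": [
    [[0,0,-1,0,0,0,0.6],[0,0,-3,0,0,0,0.6],[0,0,-6,0,0,0,0.6],[0,0,-9,0,0,0,0.6],[0,0,-12,0,0,0,0.6],[-1,0,-12,0,0,0,0.6],[-1,0,-12,0,0,0,0.6],[-1,0,-12,0,0,0,0.6]]
  ]
}}

```text
time_s: 11.75
eef_pos: [0.481, 0.1413, 0.3309]
eef_rot: [-0.001, 0.715, 0.699, -0.001]
wrist_force: [-0.4, -0.2, -0.1]
opening: 0.597
```

Run:
```python
from h import *
plan([.4817,.1525,.2188],88.8)
im,c=snap('wrist','w6'); im2,c2=snap('side','s6')
r=blobs(im,'red'); s=blobs(im2,'red'); print(r,s)
cv2.imwrite('pics/both6.png',np.hstack([cv2.imread('pics/w6.png')[90:300,150:370],cv2.resize(cv2.imread('pics/s6.png')[110:240,150:260],None,fx=2,fy=2)[:210]]))
```

```text
t 11.75 pos [0.481  0.1413 0.3309] xyaw 88.76 tilt [-0.002  0.    -1.   ] F [-0.38 -0.18 -0.13] op 0.597
shift cm [ 1.12  0.06 11.21]
rotvec [-0.0016 -0.0001 -0.0008]
[(array([256.7, 177.6]), array([245, 162,  25,  31, 711], dtype=int32))] [(array([201. , 145.1]), array([197, 139,   9,  14, 107], dtype=int32)), (array([248.9, 301.1]), array([244, 282,  11,  39, 392], dtype=int32))]
```

View pics/both6.png

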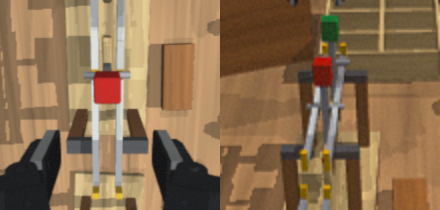

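The crop shows the red carrier upright, with the pin square across both bars where the notch was. I let it settle, check numerically, and hand in.

Call:
{"name": "apply_moves", "arguments": {
  "moves": [
    [[0,0,-2,0,0,0,0.6],[0,0,-2,0,0,0,0.6],[0,0,-2,0,0,0,0.6],[0,0,-2,0,0,0,0.6],[0,0,-2,0,0,0,0.6],[0,0,-2,0,0,0,0.6],[0,0,-2,0,0,0,0.6],[0,0,-2,0,0,0,0.6]]
  ]
}}

```text
time_s: 12.65
eef_pos: [0.4815, 0.1415, 0.3516]
eef_rot: [-0.0, 0.714, 0.7, -0.0]
wrist_force: [0.0, -0.8, 0.2]
opening: 0.598
```

Run:
```python
from h import *
for k in range(3):
    im,c=snap('wrist',f'w7{k}'); b=blobs(im,'red',100)[0]; ce,s=b
    print(ce,'back top edge',onz(c,[ce[0],s[1]+s[3]-.3],.229).round(4))
im2,c2=snap('side','s7'); s2=[x for x in blobs(im2,'red',50) if x[0][1]<200][0]
X,e=tri((c,ce),(c2,s2[0])); print('knob ~',X.round(4)); plan([0,0,0])
```

```text
[256.1 172.6] back top edge [0.4809 0.1397 0.229 ]
[256.1 172.7] back top edge [0.4809 0.1397 0.229 ]
[256.  172.7] back top edge [0.4808 0.1396 0.229 ]
knob ~ [0.4813 0.1495 0.2129]
t 12.85 pos [0.4815 0.1415 0.3518] xyaw 88.8 tilt [ 0. -0. -1.] F [ 0.81  0.43 -0.19] op 0.598
shift cm [-15.16 -47.85  35.18]
```

```bash
python3 -c "
from bench import *
print(hand_in())"
```

```text
the job is handed in; nothing more can be done
None
```

I moved the red carrier over both end stops, set it down by feel on rail_b's plain stretch and slid it into the notch, then released it and handed the job in at about 13 s of the 67 s. `hand_in()` gave no verdict.

- **Final position:** after release the knob stood still over three pictures. It measured about (0.481, 0.152, 0.212) m, right above the notch middle at y ≈ 0.1515.
- **Pin in the notch:** the tool had come down about 7 mm from the running height (0.2188 to about 0.212 m), which matches the notch depth. The wrist force was near zero once the fingers opened.
- **Forces on the rails:** the highest readings at the end of a move were about 9 N, at the set-down on rail_b. The pads pressed rail_a with about 6 N while closing on the knob. Forces within a move were not recorded.
- **Rail_b height:** the set-down put it about 10 mm raised. My first camera estimate was 5 to 8 mm, so I went by the contact.
- **Not measured:** I never aimed the arm at the other carriers, the screwdriver or the offcut, but I did not measure afterwards whether they had moved.

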